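Hang the dipping basket to drain and put its beaker on the mat

TASK

Draw the wire dipping basket up out of the glass beaker and hang it by its bail in the throat of the draining hook, so that it hangs still and free. Then lift the empty beaker across to the round blue mat and set it down gently, upright and with its whole foot on the mat. Leave the funnel, the timer and the jar where they stand.

Things in the scene. Friction and masses are not known exactly. Their poses are not given: they have to be found in the camera images.
- basket: wire dipping basket, loose, about 90 g, starts standing in the beaker. Origin: centre of its underside; z up. Cage 32 mm in diameter, 58 mm high. Its bail, a 4 mm wire loop in the basket's y-z plane, rises from the cage to an arch over the middle; a hook passes through it along the basket's x, either way round. The clear loop above the cage is 62 mm high, and 48 mm wide at z = 90 to 108 mm
- grip (a point): centre of the red grip block, on a short 8 mm stem on top of the bail: 14 mm along the basket's x, 24 mm along its y, 30 mm high; 158 mm above the basket's underside. Axes as the basket's
- bail_top (a point): underside of the bail's arch in the middle, 120.5 mm above the basket's underside: this rests on the hook's throat when hung. The bail's two wires stand at y = +-14.5 mm up to z = 76 mm, then bend out to y = +-26 mm from z = 90 to 108 mm and close in the arch
- stand: draining stand, fixed. Origin: centre of the underside of its grey foot plate (70 mm along x, 110 along y, 16 high); z up. An upright 8 mm rod at the origin bends over into a level arm along the stand's -x, highest point 219 mm, then into a hook open towards -x. The bail goes on over the hook's tip, moving along the stand's +x, then down into the throat. Nothing stands above the arm
- hook_seat (a point): bottom of the hook's throat: top of the rod there, 204 mm above the foot's underside, 90 mm from the post towards the stand's -x. The throat rises on both sides, to 219 mm height at the arm and to the tip. Axes as the stand's
- hook_tip (a point): centre of the blue 10 mm ball on the upturned tip, 24 mm from the throat's bottom towards the stand's -x, 219.5 mm above the foot's underside (ball's top 225 mm)
- beaker: clear glass beaker, 50 mm in outer diameter, 68 mm high, wall about 4 mm, inner floor 2.5 mm up, 120 g, loose. Origin: centre of its underside; z up. The basket stands in it with some 2 mm of play all round
- mat: round blue ribbed draining mat, 110 mm in diameter, 3 mm thick, fixed, on the floor of the low white tray (floor 2.7 mm above the worktop, rim 18 mm). Origin: centre of its underside; z up
- funnel: white funnel, 69 mm in diameter, 75 mm high, loose, standing mouth down in the white tray, before the stand; bystander. Origin: centre of its underside
- timer: white electronic timer, 62 x 58 x 18 mm, loose, lying flat between the robot and the beaker; bystander. Origin: centre of its underside
- jar: brown sample jar with black cap, 35 mm in diameter, 70 mm high, loose, just outside the tray, to its right; bystander. Origin: centre of its underside
Things that resemble listed ones, but are neither listed nor needed, are in the scene too. Of the things that look like the stand, the larger one is meant.

How it is judged:
On the way, in this order (a step that is already met when the one before it is completed fails the run):
1. the basket is drawn right out of the beaker, the beaker still standing (z of basket in the frame of beaker above 0.068 m and angle between beaker's own z axis and vertical below 0.1 rad), for 0.1 s.
2. the basket hangs still from the hook's throat, let go (distance between bail_top and hook_seat below 0.014 m and angle between basket's own z axis and vertical below 0.2 rad and contact force between basket and stand above 0.2 N and linear speed of basket below 0.03 m/s and angular speed of basket below 0.5 rad/s and contact force between the fingers and basket below 0.1 N), for 0.2 s.
3. the empty beaker stands upright with its whole foot on the mat, let go (horizontal distance between beaker and mat below 0.03 m and angle between beaker's own z axis and vertical below 0.08 rad and z of beaker in the frame of mat between 0 and 0.007 m and linear speed of beaker below 0.02 m/s and contact force between the fingers and beaker below 0.1 N), for 0.2 s.
At the end, for the whole second after the job is handed in: The basket hangs from the hook at rest: the middle of its bail's underside within 14 mm of the throat's bottom, tilted less than 0.2 rad, let go. The beaker stands upright (within 0.08 rad), at rest and let go, its centre within 30 mm of the mat's centre, on the mat (all of step 2 and all of step 3); the robot touches nothing.
It fails at once if the beaker is tipped over (angle between beaker's own z axis and vertical above 0.6 rad).
It fails at once if the beaker is dropped (comes down faster than 0.5 m/s just above the surface) (linear speed of beaker above 0.5 m/s and height (world z) of beaker below 0.018 m).
It fails at once if the funnel, timer or jar is moved more than 25 mm (distance of any of funnel, timer, jar from where it was at the start of the episode above 0.025 m).
It fails at once if the funnel or the jar is tipped (angle between any of funnel, jar's own z axis and vertical above 0.4 rad).
It also fails if it takes over 64 s, if anything falls off the work surface, if the arm or the gripper's body presses on something with over 40 N, if the wrist force passes 120 N, or if a joint passes its speed limit or range.

ROBOT

A 6-joint arm with a two-finger parallel gripper is mounted at the origin on a cart in front of the work surface, level with it; the furniture and walls round the work are solid. World frame = base frame: x ahead of the robot, y to its left, z up, the work surface at z = 0. Lengths are in m, angles in rad, forces in N, time in s.
With the tool pointing down it reaches from about 0.3 to 0.875 m from the base axis. Payload 4.2 kg.
Tool frame: the origin (TCP) lies midway between the tips of the shut fingers; the grasp point (between the pads) lies 19 mm behind it (arm.grip_depth is the distance from the TCP to the grasp point, in m); z points along the fingers, x is the direction in which the jaws open and shut, and the axes are right-handed (so a half turn about z gives the same grasp; the last joint's range is limited). The gripper opens to 85 mm and grips with 20 to 120 N. Pads are 22 mm wide; open, the fingers measure 114 mm over their backs; the gripper's body (76 mm by 85 mm) begins 54 mm behind the grasp point. The pads swing forward as they close: fully open they stand 13 mm farther back than shut.
Start: joints at [-1.293, 0.32, 1.565, -0, 1.257, -0.02], TCP at [0.169, -0.55, 0.231] pointing down, gripper open.
Joint ranges: [-3.11, 3.11], [-0.84, 2.01], [0.21, 2.61], [-1.34, 4.49], [0.05, 2.63], [-2.56, 2.56]. Speed limits (rad/s): [2.57, 2.57, 3.14, 3.14, 3.14, 3.14].

INTERFACE

Orientations are given as a unit quaternion [x, y, z, w].
In Python, from rig import arm gives the robot as it stands. The module is installed in compiled form; this text tells all that it offers. Calls block until the motion is done:
- arm.move_to(position, orientation): joint-space move of the TCP to a pose.
- arm.move_straight(position, feed=0.15, rot=None, force_limit=None): straight line of the TCP; rot=None keeps the orientation; feed is the mean speed in m/s. With force_limit (N) it stops when the force on the tool has changed by that much, and returns True; else False.
- arm.set_joints(angles): joint-space move.
- arm.release() and arm.close_gripper(): open the fingers fully, or close them until they stop; the grip force is fixed at half the most.
- arm.hold(seconds).
- arm.inverse_kinematics(position, orientation): joint angles nearest the present ones, or None.
- arm.get_state(): the state.
- arm.grab_frame(name): name is "scene" or "top" or "wrist"; returns a dict with "pixels" (480x640x3 uint8, red, green, blue), "z_map" (480x640 float32, m along the optical axis (not along the pixel's ray), 0 where there is no reading), "camera_matrix" (3x3 intrinsics, pixels), "dist_coeffs" ([k1, k2, p1, p2, k3] as OpenCV has them; the pictures are not rectified), "R" (3x3) and "t" (3): a world point X has camera coordinates R X + t; the wrist camera has in their place "mount" (4x4, takes a point from camera to tool coordinates, whose origin is the TCP and whose axes are the tool frame's). Camera axes: x right, y down, z forward; pixel columns grow to the right and rows downward; lengths in m; the calibration is good to about 2 mm. A picture is of the moment at which its call begins: read the wrist's pose just before it.
A pose or a line that the arm cannot do raises arm.IKError and nothing moves.
- arm.close_job(): hands the job in, once; it reports no verdict.
The state is a dict: "clock": time; "joints": joint angles; "qvel": joint speeds; "tau": joint torques, N m; "tcp_pos": TCP position; "eef_rot": TCP orientation; "contact_force": force on the tool from outside, world axes, zero at the start; "wrist_torque": the same for the moment, N m; "gripper_width": opening from 0.0 (shut) to 1.0 (fully open).
Only numpy, scipy, OpenCV 4.12 (cv2) and the standard library are available. Lean on these libraries where they do the work, as an engineer would, in place of code of your own. Each camera call takes 0.05 s, during which the arm holds its last target.

## Working session

There is one attempt and no reset: what is moved stays moved. The work goes in short steps, each a Python script; the robot and the scene stay as the last script left them, time stands still between calls to the robot, and variables do not carry over. Pictures are saved under pics/ and viewed, and the job is handed in when it is done.

```bash
mkdir -p pics; ls
python3 - <<'E'
from rig import arm
import cv2,numpy as np,pickle
s=arm.get_state();print(s)
for n in ["scene","top","wrist"]:
    f=arm.grab_frame(n);pickle.dump((f,s),open(n+"0.pkl","wb"))
    cv2.imwrite(f"pics/{n}0.png",f["pixels"][:,:,::-1])
    print(n,f["camera_matrix"].round(1).tolist(),np.round(f["dist_coeffs"],3))
    if n!="wrist":print(f["R"].round(3).tolist(),f["t"].round(3), (-f["R"].T@f["t"]).round(3))
    else: print(f["mount"].round(3).tolist())
E
```

```text
pics
{'clock': 0.0, 'joints': array([-1.29298512e+00,  3.20260599e-01,  1.56568239e+00,  2.94684597e-05,
        1.25742227e+00, -2.00150247e-02]), 'qvel': array([-0.0005004 ,  0.00165462,  0.00033454, -0.00055793,  0.00060265,
       -0.00035492]), 'tau': array([ 2.91151802e-03, -4.15512228e+01, -2.34160030e+01,  1.32058208e-04,
        8.18649831e-03, -1.15958238e-05]), 'tcp_pos': array([ 0.16859628, -0.54921513,  0.23049895]), 'eef_rot': array([ 8.04186890e-01, -5.94375858e-01, -6.93518939e-04, -5.52054404e-04]), 'contact_force': array([-0.93996853, -0.31451076,  0.0749017 ]), 'wrist_torque': array([ 0.03458693, -0.04458527, -0.00510344]), 'gripper_width': 0.9975636342063109}
scene [[481.4, 0.0, 311.8], [0.0, 481.4, 234.2], [0.0, 0.0, 1.0]] [-0.09  0.    0.    0.    0.  ]
[[-0.829, -0.558, -0.014], [-0.378, 0.579, -0.722], [0.412, -0.594, -0.691]] [0.522 0.299 1.138] [0.078 0.794 1.01 ]
top [[458.9, 0.0, 317.1], [0.0, 458.9, 232.5], [0.0, 0.0, 1.0]] [0.037 0.    0.    0.    0.   ]
[[0.026, -1.0, -0.002], [-0.991, -0.025, -0.13], [0.13, 0.006, -0.991]] [0.045 0.605 1.365] [0.42  0.053 1.432]
wrist [[334.0, 0.0, 319.6], [0.0, 334.0, 239.5], [0.0, 0.0, 1.0]] [-0.009  0.     0.     0.     0.   ]
[[1.0, 0.001, 0.001, -0.001], [-0.001, 0.947, 0.32, -0.082], [-0.001, -0.32, 0.947, -0.142], [0.0, 0.0, 0.0, 1.0]]
```

View pics/scene0.png

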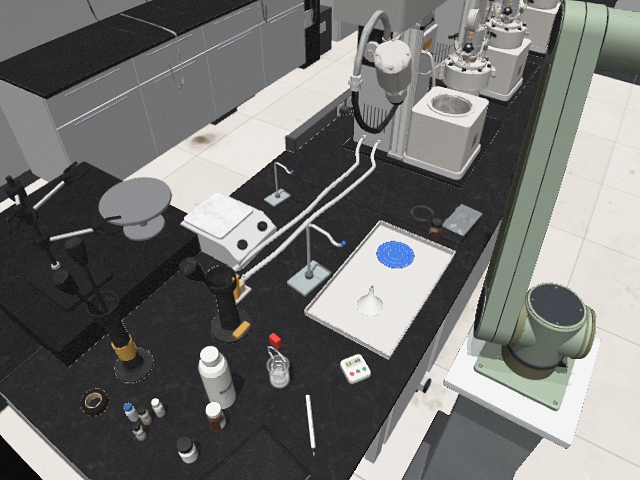

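View pics/top0.png

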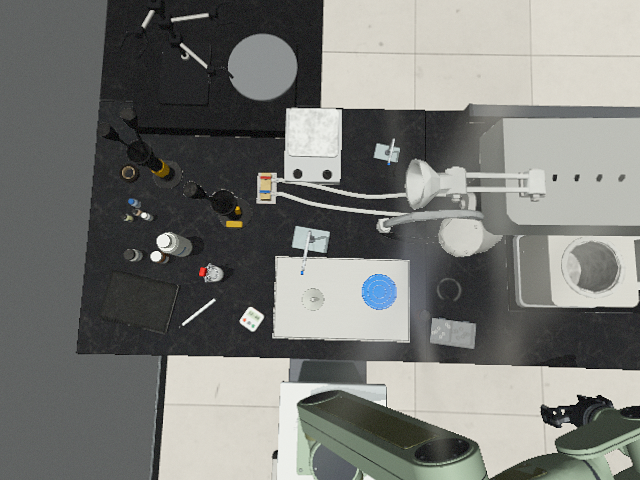

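```bash
cat > h.py <<'E'
import cv2,numpy as np,pickle
from scipy.spatial.transform import Rotation as Ro
def world(f,s=None):
    K,d=f["camera_matrix"],np.array(f["dist_coeffs"])
    v,u=np.mgrid[0:480,0:640]
    p=cv2.undistortPoints(np.stack([u,v],-1).reshape(-1,1,2).astype(np.float64),K,d).reshape(480,640,2)
    z=f["z_map"].astype(float);C=np.dstack([p*z[...,None],z])
    if "mount" in f:
        T=np.array(f["mount"]);C=C@T[:3,:3].T+T[:3,3]
        W=C@Ro.from_quat(s["eef_rot"]).as_matrix().T+s["tcp_pos"]
    else: W=(C-f["t"])@f["R"]
    W[z==0]=np.nan
    return W
def crop(f,name,x0,y0,x1,y1,k):
    cv2.imwrite(name,cv2.resize(f["pixels"][y0:y1,x0:x1,::-1],None,fx=k,fy=k,interpolation=cv2.INTER_CUBIC))
E
python3 - <<'E'
from h import *
f,s=pickle.load(open("scene0.pkl","rb"));W=world(f)
for n,(u,v) in dict(red=(275,339),foot=(311,277),tip=(344,243),funneltip=(371,290),mat=(396,255),timer=(354,368),jar=(437,226),bk=(279,375)).items(): print(n,W[v,u].round(3))
crop(f,"pics/c1.png",230,200,470,400,3)
f,s=pickle.load(open("top0.pkl","rb"));W=world(f)
for n,(u,v) in dict(red=(204,272),foot=(318,247),tip=(302,272),funneltip=(314,299),mat=(379,292),timer=(251,319),jar=(421,298),bk=(213,273)).items(): print(n,W[v,u].round(3))
crop(f,"pics/c2.png",170,210,440,350,3)
E
```

```text
red [0.465 0.375 0.172]
foot [0.572 0.088 0.024]
tip [0.467 0.102 0.224]
funneltip [0.397 0.077 0.075]
mat [ 0.424 -0.131  0.004]
timer [0.336 0.259 0.014]
jar [ 0.355 -0.243  0.067]
bk [0.453 0.39  0.06 ]
red [0.469 0.366 0.174]
foot [0.561 0.057 0.015]
tip [0.473 0.097 0.224]
funneltip [0.402 0.064 0.081]
mat [ 0.428 -0.135  0.004]
timer [0.336 0.255 0.013]
jar [ 0.413 -0.263  0.005]
bk [0.472 0.377 0.019]
```

View pics/c1.png

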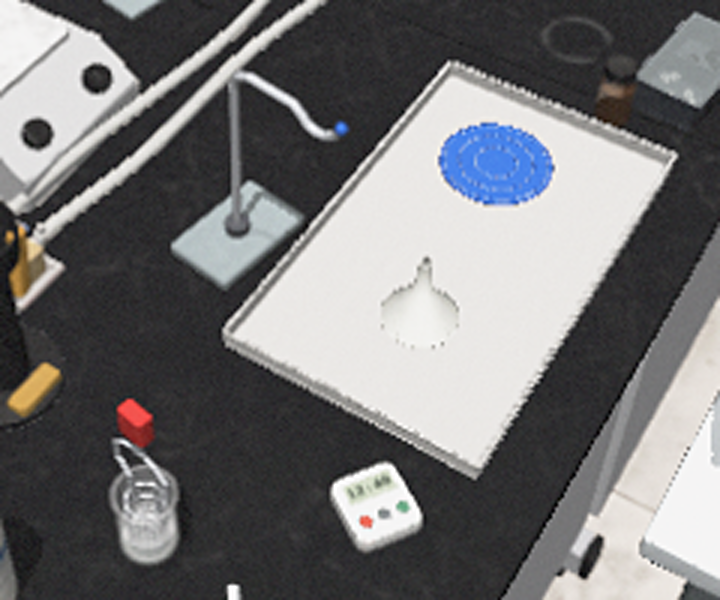

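View pics/c2.png

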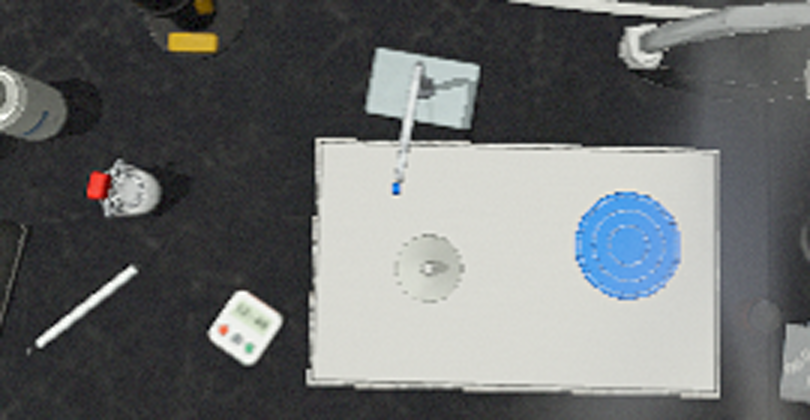

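View pics/wrist0.png

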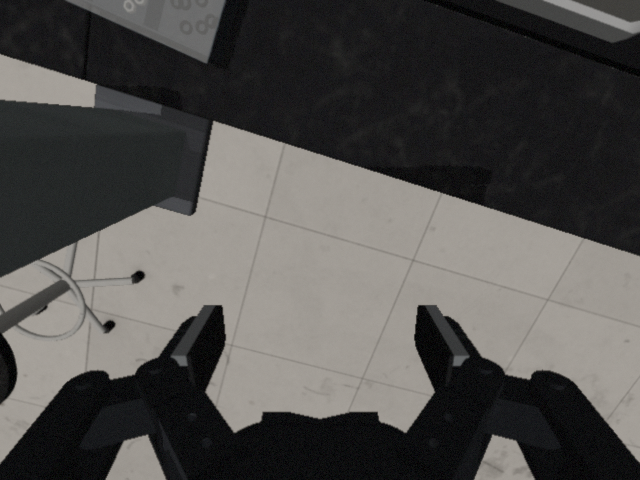

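Run:
```python
from h import *
H={}
P=[]
for n in ["scene","top"]:
    f,s=pickle.load(open(n+"0.pkl","rb"));W=world(f).reshape(-1,3);P.append(W[~np.isnan(W[:,0])])
P=np.vstack(P);P=P[(P[:,2]>-0.1)&(P[:,2]<1.3)]
xs=np.arange(0.2,0.95,0.05);ys=np.arange(0.6,-0.75,-0.05)
print("x\\y"," ".join(f"{y:5.2f}" for y in ys))
for x in xs[::-1]:
    r=[]
    for y in ys:
        m=(abs(P[:,0]-x)<.025)&(abs(P[:,1]-y)<.025); r.append(f"{P[m,2].max():5.2f}" if m.any() else "  .  ")
    print(f"{x:.2f}"," ".join(r))
```

```text
x\y  0.60  0.55  0.50  0.45  0.40  0.35  0.30  0.25  0.20  0.15  0.10  0.05 -0.00 -0.05 -0.10 -0.15 -0.20 -0.25 -0.30 -0.35 -0.40 -0.45 -0.50 -0.55 -0.60 -0.65 -0.70
0.90  0.08  0.08  0.08  0.08  0.08  0.08  0.09  0.08  0.08  0.10  0.10  0.10  0.10  0.01  0.02  0.02  0.01  0.01  0.01  0.01  0.01  0.01  0.01  0.01  0.00  0.00  0.03
0.85  0.01  0.38  0.39  0.01  0.01  0.01  0.01  0.01  0.01  0.10  0.10  0.10  0.10  0.01  0.02  0.16  0.02  0.01  0.01  0.01  0.01  0.01  0.03  0.03  0.02  0.01   .  
0.80  0.37  0.38  0.38  0.01  0.01  0.01  0.01  0.05  0.05  0.09  0.09  0.10  0.09  0.01  0.01  0.16  0.01  0.01  0.01  0.01  0.01  0.01  0.06  0.33   .     .     .  
0.75  0.02  0.25  0.25  0.01  0.01  0.01  0.01  0.06  0.06  0.08  0.08  0.09  0.07  0.06  0.01  0.06  0.06  0.05  0.04  0.04  0.03  0.03  0.06  0.33   .     .     .  
0.70  0.06  0.01  0.01  0.01  0.30  0.29  0.20  0.06  0.06  0.05  0.06  0.08  0.09  0.09  0.07  0.07  0.06  0.69  0.69  0.69  0.69  0.69  0.06  0.26  0.07  0.42  0.41
0.65  0.06  0.01  0.01  0.01  0.30  0.30  0.20  0.02  0.01  0.01  0.02  0.08  0.09  0.10  0.10  0.0
[... 870 characters left out ...]
01  0.03  0.23  0.23  0.23  0.23
0.35  0.02  0.02  0.02  0.02  0.01  0.01  0.02  0.02  0.03  0.01  0.02  0.02  0.01  0.01  0.01  0.01  0.03  0.08  0.07  0.05  0.04  0.01  0.01  0.01  0.01  0.01  0.01
0.30  0.02  0.02  0.02  0.01  0.01  0.01  0.02  0.02  0.03  0.03  0.03  0.03  0.03  0.03  0.03  0.03  0.03  0.01  0.04  0.04  0.05  0.01  0.01  0.01  0.01  0.01  0.01
0.25  0.01  0.01  0.01  0.01  0.01  0.01  0.01  0.01  0.01  0.01  0.01  0.01  0.01  0.01  0.01  0.01  0.01  0.01  0.01  0.04  0.04  0.01  0.01  0.55  0.01  0.01  0.01
0.20  0.00 -0.00  0.00  0.01  0.00  0.00  0.00  0.00  0.00  0.00  0.00  0.00  0.00  0.64  0.76  0.76  0.75  0.00  0.00  0.63  0.64  0.63  0.61  0.56  0.35  0.01  0.01
```

```bash
cat >> h.py <<'E'
def down(yaw): # tool x axis at world angle yaw, z down
    c,s=np.cos(yaw),np.sin(yaw)
    return Ro.from_matrix(np.array([[c,s,0],[s,-c,0],[0,0,-1]])).as_quat()
E
python3 - <<'E'
from rig import arm
from h import *
q=down(np.pi/2)
arm.move_straight([0.11,-0.37,0.33],feed=0.25)
print(arm.get_state()["joints"].round(2))
j=arm.inverse_kinematics([0.29,0.25,0.36],q);print(j)
j2=arm.inverse_kinematics([0.43,0.372,0.32],q);print(j2)
arm.set_joints(j); arm.move_to([0.43,0.372,0.32],q)
s=arm.get_state();f=arm.grab_frame("wrist");pickle.dump((f,s),open("wrist1.pkl","wb"))
cv2.imwrite("pics/w1.png",f["pixels"][:,:,::-1]);print(s["clock"],s["joints"].round(2),s["tcp_pos"])
E
```

```text
[-1.31 -0.04  1.75  0.    1.43 -0.04]
[ 6.81419385e-01 -5.35576901e-02  1.69108826e+00 -4.44089210e-16
  1.50406208e+00 -8.89376941e-01]
[ 6.92977465e-01  2.68606381e-01  1.41645129e+00 -4.44089210e-16
  1.45653499e+00 -8.77818862e-01]
4.2417 [ 0.69  0.27  1.42 -0.    1.46 -0.88] [0.42962282 0.37119488 0.32028433]
```

View pics/w1.png

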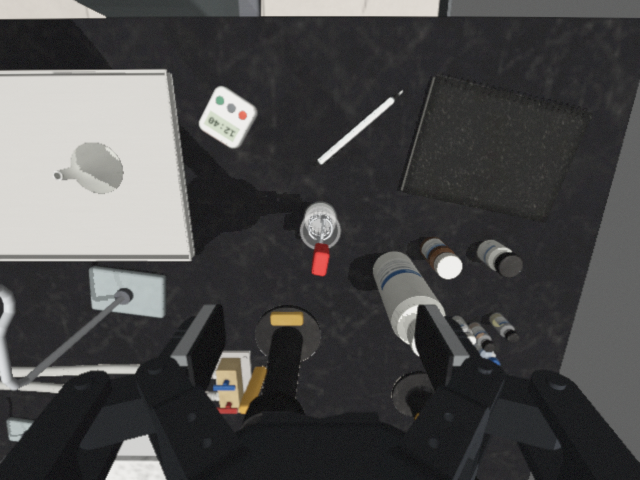

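Run:
```python
from h import *
f,s=pickle.load(open("wrist1.pkl","rb"));W=world(f,s)
hsv=cv2.cvtColor(f["pixels"],cv2.COLOR_RGB2HSV)
red=(hsv[...,1]>150)&((hsv[...,0]<8)|(hsv[...,0]>172));red[:200]=0;red[290:]=0;red[:,:290]=0;red[:,350:]=0
P=W[red];print(len(P),np.nanmin(P,0).round(4),np.nanmax(P,0).round(4))
T=P[P[:,2]>np.nanmax(P[:,2])-0.006];print("top",len(T),T.mean(0).round(4))
print(cv2.minAreaRect((T[:,:2]*1000).astype(np.float32)))
R=W[180:290,290:350].reshape(-1,3)
for a,b in [(.055,.075),(.075,.09),(.09,.108),(.108,.128)]:
    m=(R[:,2]>a)&(R[:,2]<b)&(abs(R[:,0]-.465)<.05)&(abs(R[:,1]-.372)<.05)
    Q=R[m];print(a,len(Q),Q.mean(0).round(4) if len(Q) else 0)
    if len(Q)>3: 
        print(cv2.minAreaRect((Q[:,:2]*1000).astype(np.float32)))
for a in ["scene","top"]:
    g,_=pickle.load(open(a+"0.pkl","rb"));V=world(g).reshape(-1,3);h=cv2.cvtColor(g["pixels"],cv2.COLOR_RGB2HSV).reshape(-1,3)
    m=(h[:,1]>150)&((h[:,0]<8)|(h[:,0]>172))&(abs(V[:,0]-.465)<.04)&(abs(V[:,1]-.372)<.04)
    print(a,m.sum(),V[m].min(0).round(4),V[m].max(0).round(4),V[m].mean(0).round(4))
    b=(h[:,0]>100)&(h[:,0]<125)&(h[:,1]>130)&(V[:,2]>.2)&(V[:,2]<.24)&(abs(V[:,0]-.47)<.05)
    print("ball",b.sum(),V[b].mean(0).round(4),V[b].min(0).round(4),V[b].max(0).round(4))
crop(f,"pics/w1c.png",280,190,360,290,6)
```

```text
475 [ 0.4561  0.3583 -0.0016] [0.5603 0.3853 0.1771]
top 343 [0.4675 0.3716 0.1742]
((468.07489013671875, 371.7726135253906), (13.92175006866455, 23.311767578125), 80.6456069946289)
0.055 509 [0.4682 0.3711 0.0638]
((467.472900390625, 371.162353515625), (47.175445556640625, 48.98115921020508), 4.8262481689453125)
0.075 7 [0.4605 0.3718 0.0805]
((465.0382995605469, 371.235595703125), (1.2347921133041382, 31.901887893676758), 81.31780242919922)
0.09 15 [0.4418 0.3757 0.0991]
((441.8874816894531, 375.7270812988281), (1.5479785203933716, 3.5044710636138916), 9.593091011047363)
0.108 93 [0.4522 0.3743 0.119 ]
((452.8426513671875, 374.3520202636719), (3.948194742202759, 24.05817413330078), 80.5542984008789)
scene 132 [0.457  0.3653 0.148 ] [0.4811 0.3818 0.1771] [0.4667 0.376  0.1671]
ball 11 [0.4706 0.1002 0.2211] [0.4667 0.097  0.2162] [0.476  0.1032 0.2246]
top 60 [0.4603 0.3652 0.1458] [0.4822 0.3801 0.1808] [0.4706 0.371  0.1703]
ball 8 [0.472  0.0979 0.2223] [0.468  0.0964 0.2201] [0.4761 0.0993 0.2237]
```

View pics/w1c.png

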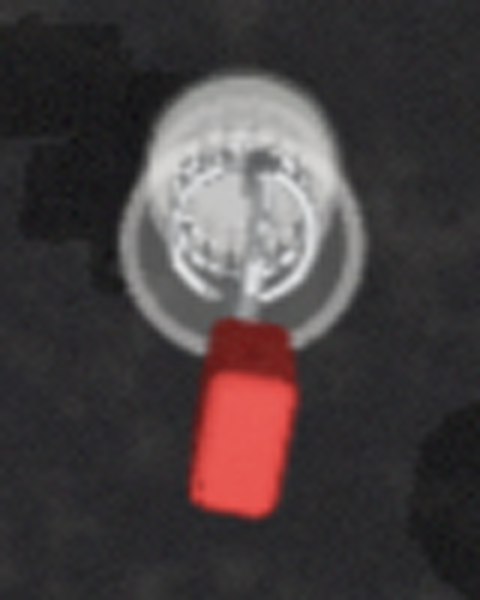

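Run:
```python
from rig import arm
from h import *
q=down(np.pi/2)
arm.move_to([0.44,0.09,0.36],q)
s=arm.get_state();f=arm.grab_frame("wrist");pickle.dump((f,s),open("wrist2.pkl","wb"))
cv2.imwrite("pics/w2.png",f["pixels"][:,:,::-1]);print(s["clock"],s["joints"].round(2),s["tcp_pos"])
W=world(f,s)
h=cv2.cvtColor(f["pixels"],cv2.COLOR_RGB2HSV)
b=(h[...,0]>100)&(h[...,0]<125)&(h[...,1]>130)&(W[...,2]>.2)&(W[...,2]<.24)
print("ball",b.sum(),W[b].mean(0).round(4),W[b].min(0).round(4),W[b].max(0).round(4),np.argwhere(b).mean(0))
m=(W[...,2]>.195)&(W[...,2]<.23)&(W[...,0]>.46)&(W[...,0]<.62)&(abs(W[...,1]-.09)<.06)&~b
P=W[m];print("rod",len(P),P.min(0).round(4),P.max(0).round(4))
c=P[:,:2].mean(0);U,S,V=np.linalg.svd(P[:,:2]-c);print(c,np.degrees(np.arctan2(V[0,1],V[0,0])))
for x in np.arange(.46,.62,.01):
    k=abs(P[:,0]-x)<.005
    if k.any(): print(round(x,3),k.sum(),P[k].mean(0).round(4),P[k,2].max().round(4))
m=(W[...,2]>.006)&(W[...,2]<.024)&(W[...,0]>.52)&(W[...,0]<.66)&(abs(W[...,1]-.08)<.09)
print(cv2.minAreaRect((W[m][:,:2]*1000).astype(np.float32)),m.sum())
```

```text
5.3917 [ 0.18  0.06  1.58  0.    1.5  -1.39] [0.43988361 0.09062575 0.36019022]
ball 90 [0.4694 0.0971 0.2225] [0.4657 0.0933 0.2181] [0.4744 0.1015 0.2251] [257.72222222 326.23333333]
rod 750 [0.4684 0.0766 0.1956] [0.5825 0.1015 0.2232]
[0.52623335 0.08854861] -8.31305811845046
0.47 8 [0.4714 0.0948 0.2216] 0.2232
0.48 32 [0.4817 0.0944 0.2085] 0.2214
0.49 67 [0.4902 0.0938 0.2037] 0.2071
0.5 85 [0.5003 0.0925 0.204 ] 0.2083
0.51 113 [0.5099 0.091  0.2113] 0.2163
0.52 84 [0.5198 0.0896 0.2172] 0.2191
0.53 75 [0.53   0.088  0.2177] 0.2197
0.54 70 [0.54   0.0866 0.2178] 0.2204
0.55 69 [0.55   0.0852 0.2176] 0.2198
0.56 68 [0.5599 0.0836 0.2178] 0.2202
0.57 49 [0.5696 0.0822 0.2164] 0.2194
0.58 30 [0.5788 0.0803 0.2102] 0.2152
((574.6157836914062, 80.22367858886719), (100.5670166015625, 179.58682250976562), 0.04648704454302788) 2847
```

View pics/w2.png

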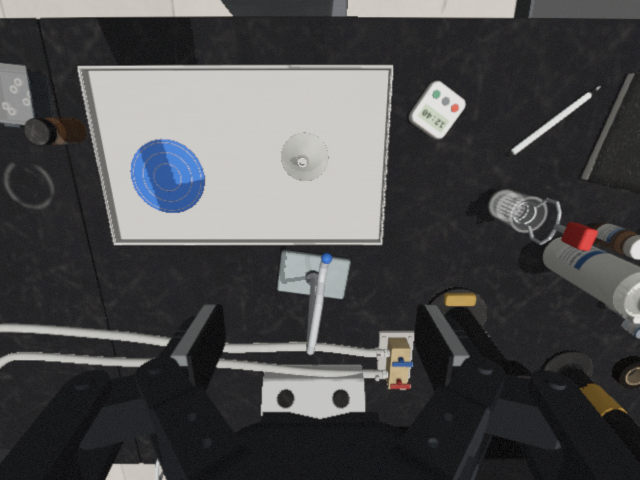

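Run:
```python
from rig import arm
from h import *
q=down(np.radians(-9.4))
arm.move_to([0.468,0.3718,0.25],q)
arm.move_straight([0.468,0.3718,0.143],feed=0.1,force_limit=8)
print(arm.get_state()["tcp_pos"],arm.get_state()["contact_force"])
arm.close_gripper()
s=arm.get_state();print(s["clock"],s["gripper_width"],s["contact_force"],s["tcp_pos"])
print(arm.move_straight([0.468,0.3718,0.17],feed=0.04))
s=arm.get_state();f=arm.grab_frame("scene")
crop(f,"pics/s3.png",230,290,330,400,5);print(s["clock"],s["gripper_width"],s["contact_force"])
```

```text
[0.46840989 0.37211382 0.14374931] [-1.3937221   0.16103453 -0.05633334]
9.1583 0.2717013160637566 [ 0.68836836 -0.43045044  0.85090272] [0.4682397  0.37196093 0.14328723]
False
9.9833 0.27055161850057263 [-0.98924823 -0.73413951 -1.20861209]
```

View pics/s3.png

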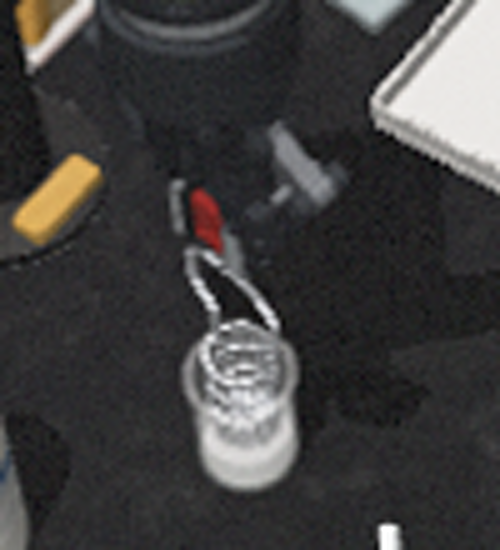

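Run:
```python
from rig import arm
from h import *
print(arm.move_straight([0.468,0.3718,0.26],feed=0.08))
arm.hold(0.15)
s=arm.get_state();print(s["clock"],s["gripper_width"],s["contact_force"],s["tcp_pos"])
f=arm.grab_frame("scene");crop(f,"pics/s4.png",220,250,340,400,4)
w=arm.grab_frame("wrist");cv2.imwrite("pics/w4.png",w["pixels"][:,:,::-1])
pickle.dump((f,w,s),open("s4.pkl","wb"))
W=world(f);m=(abs(W[...,0]-.468)<.05)&(abs(W[...,1]-.372)<.05)
P=W[m];b=P[P[:,2]<.08];print("beaker",np.median(b,0).round(4),b.max(0).round(3),b.min(0).round(3));
b=P[(P[:,2]>.115)];print("bk low",b[:,2].min().round(4))
```

```text
False
11.4583 0.2723953176248379 [ 0.31656297 -0.58582996 -1.03093205] [0.46783878 0.37167364 0.25942197]
beaker [0.4585 0.3834 0.0008] [0.518 0.422 0.072] [ 0.418  0.322 -0.008]
bk low 0.1165
```

View pics/s4.png

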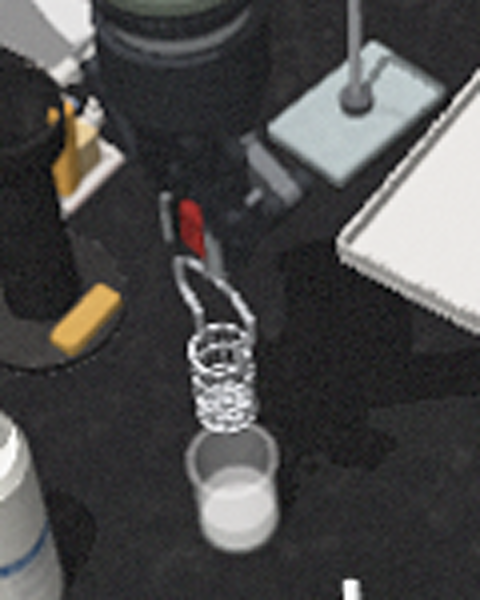

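View pics/w4.png

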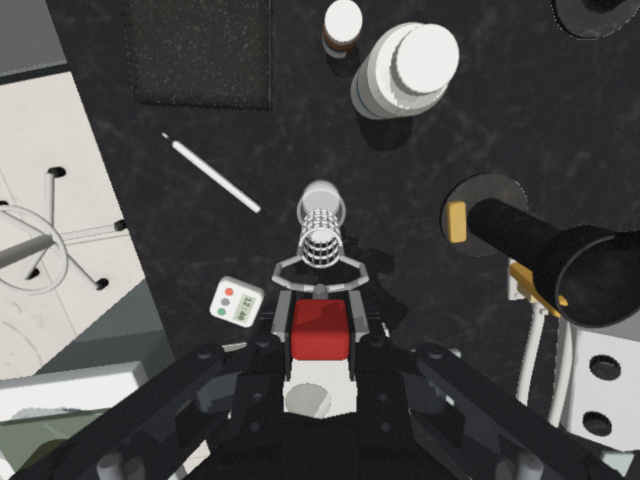

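Run:
```python
from rig import arm
from h import *
q=down(np.radians(81.7))
arm.move_to([0.39,0.20,0.26],q)
arm.move_straight([0.4197,0.1046,0.26],feed=0.15)
arm.hold(0.3)
s=arm.get_state();print(s["clock"],s["gripper_width"],s["contact_force"],s["tcp_pos"])
f=arm.grab_frame("scene");crop(f,"pics/s5.png",260,190,420,310,5)
w=arm.grab_frame("wrist");cv2.imwrite("pics/w5.png",w["pixels"][:,:,::-1])
t=arm.grab_frame("top");pickle.dump((f,w,t,s),open("s5.pkl","wb"))
crop(t,"pics/t5.png",260,210,360,300,6)
```

```text
14.25 0.2703578912209686 [-0.38029588  0.1408851  -1.34180966] [0.41957252 0.10511796 0.26000632]
```

View pics/s5.png

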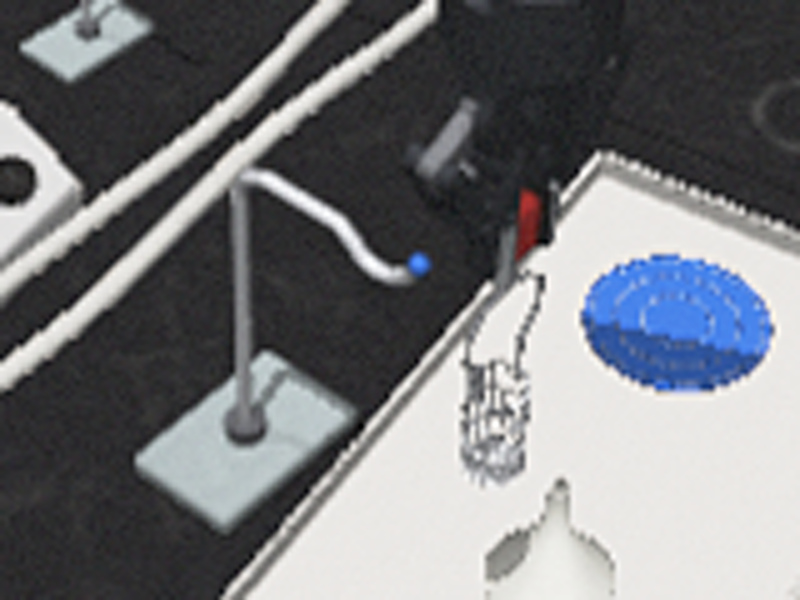

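View pics/w5.png

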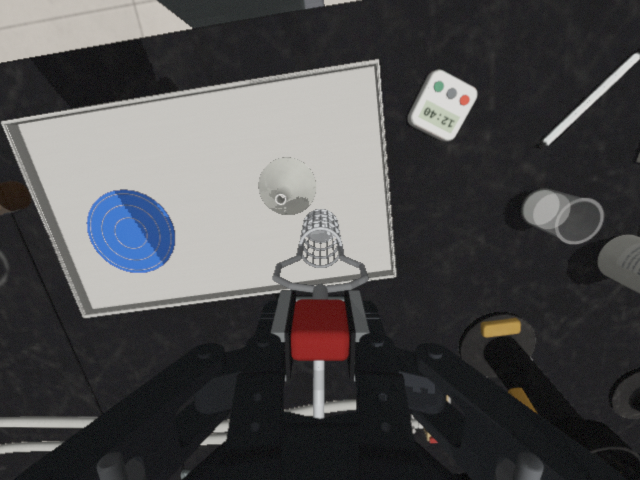

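Run:
```python
from h import *
f,w,t,s=pickle.load(open("s5.pkl","rb"));W=world(w,s)
m=(W[...,2]>.15)&(W[...,2]<.26);m[:200]=0;m[300:]=0;m[:,:260]=0;m[:,380:]=0
P=W[m];P=P-np.array([*s["tcp_pos"]]);a=np.radians(-8.3)
lx=P[:,0]*np.cos(a)+P[:,1]*np.sin(a);ly=-P[:,0]*np.sin(a)+P[:,1]*np.cos(a)
for z in np.arange(-.1,-.005,.008):
    k=abs(P[:,2]-z)<.004
    if k.any(): print(round(z+s["tcp_pos"][2],3),k.sum(),lx[k].min().round(4),lx[k].mean().round(4),lx[k].max().round(4),ly[k].min().round(4),ly[k].max().round(4))
k=abs(ly)<.006
print(P[k&(P[:,2]>-.04),2].max()+s["tcp_pos"][2])
```

```text
0.16 286 -0.0159 -0.0005 0.0156 -0.0147 0.0161
0.168 95 -0.0155 -0.0004 0.0151 -0.0154 0.0168
0.176 376 -0.0159 -0.0008 0.0154 -0.0157 0.0167
0.184 48 -0.0021 -0.0013 0.0005 -0.0158 0.017
0.192 62 -0.0021 -0.001 0.002 -0.0156 0.0168
0.2 140 -0.0023 -0.0006 0.002 -0.0224 0.0218
0.208 124 -0.0021 -0.0007 0.002 -0.0272 0.0281
0.216 73 -0.0024 -0.0013 0.0001 -0.0269 0.0281
0.224 77 -0.0023 -0.0013 0.001 -0.027 0.0284
0.232 198 -0.0024 -0.0008 0.0015 -0.0268 0.0276
0.24 428 -0.0042 -0.0007 0.0023 -0.0186 0.021
0.248 106 -0.0042 -0.0028 0.0003 -0.0035 0.0043
0.25797224586194745
```

Run:
```python
from rig import arm
from h import *
print(arm.move_straight([0.494,0.0938,0.26],feed=0.07,force_limit=4))
arm.hold(0.2)
s=arm.get_state();print(s["clock"],s["contact_force"],s["tcp_pos"])
f=arm.grab_frame("scene");crop(f,"pics/s6.png",280,190,400,310,5)
w=arm.grab_frame("wrist");cv2.imwrite("pics/w6.png",w["pixels"][:,:,::-1])
```

```text
False
15.825 [ 0.50849868 -0.07638262  0.40580765] [0.49374264 0.09384174 0.26014335]
```

View pics/s6.png

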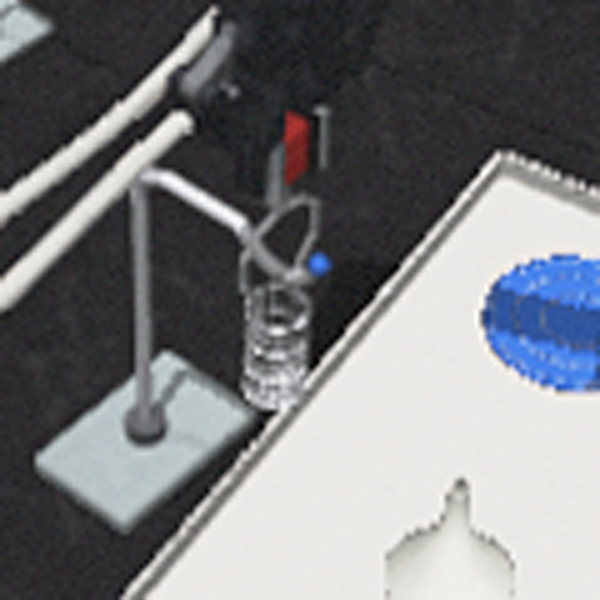

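View pics/w6.png

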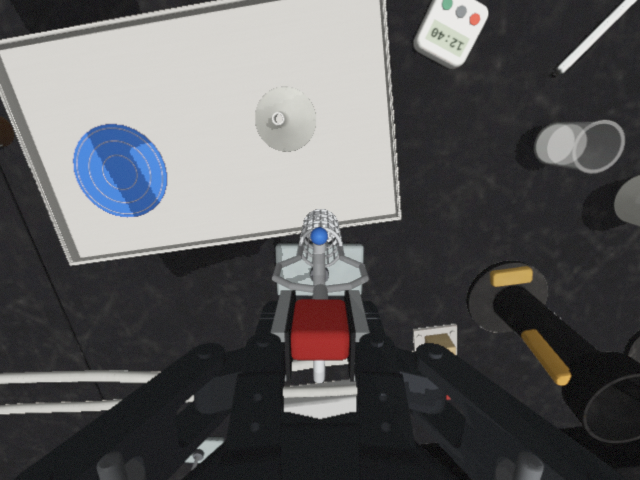

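Run:
```python
from rig import arm
from h import *
print(arm.move_straight([0.494,0.0938,0.228],feed=0.05,force_limit=6))
print(arm.move_straight([0.494,0.0938,0.218],feed=0.015,force_limit=2.5))
s=arm.get_state();print(s["clock"],s["contact_force"],s["tcp_pos"])
f=arm.grab_frame("scene");crop(f,"pics/s7.png",280,190,400,310,5)
```

```text
False
True
17.1 [-0.95672136 -0.20754877  3.49736905] [0.49426509 0.09388221 0.22472305]
```

View pics/s7.png

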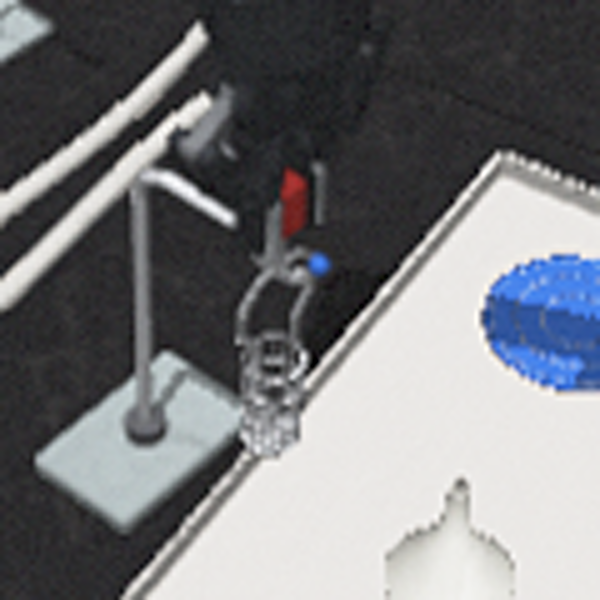

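Run:
```python
from rig import arm
from h import *
arm.release()
arm.move_straight([0.494,0.0938,0.30],feed=0.06)
s=arm.get_state();print(s["clock"],s["contact_force"],s["tcp_pos"])
arm.move_straight([0.42,0.12,0.36],feed=0.15)
arm.hold(0.5)
f=arm.grab_frame("scene");crop(f,"pics/s8.png",280,190,400,310,5)
s=arm.get_state();w=arm.grab_frame("wrist");cv2.imwrite("pics/w8.png",w["pixels"][:,:,::-1])
t=arm.grab_frame("top");pickle.dump((f,w,t,s),open("s8.pkl","wb"))
W=world(w,s)
h=cv2.cvtColor(w["pixels"],cv2.COLOR_RGB2HSV)
red=(h[...,1]>130)&((h[...,0]<8)|(h[...,0]>172))&(abs(W[...,0]-.494)<.04)&(abs(W[...,1]-.094)<.04)
P=W[red];T=P[P[:,2]>P[:,2].max()-.006];print(len(T),T.mean(0),cv2.minAreaRect((T[:,:2]*1000).astype(np.float32)))
```

```text
19.1917 [ 0.7359431  -0.05610412  0.88217338] [0.49378083 0.09376177 0.29953705]
411 [0.49283818 0.09527035 0.25565617] ((493.81011962890625, 94.8133316040039), (23.472925186157227, 13.78624439239502), 83.36577606201172)
```

View pics/s8.png

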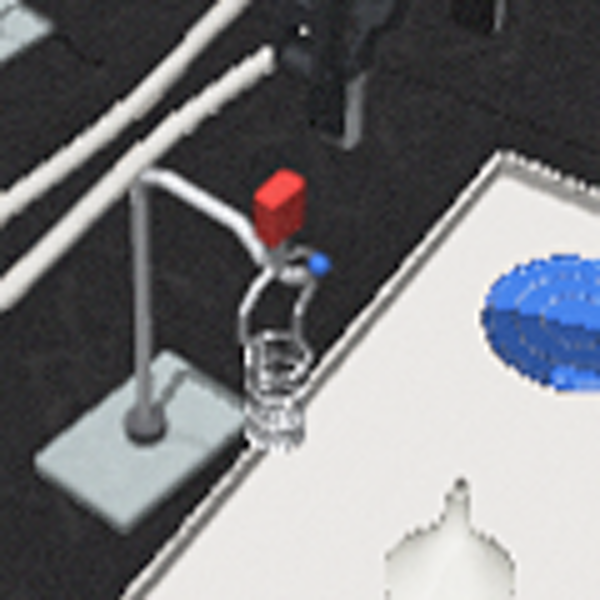

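View pics/w8.png

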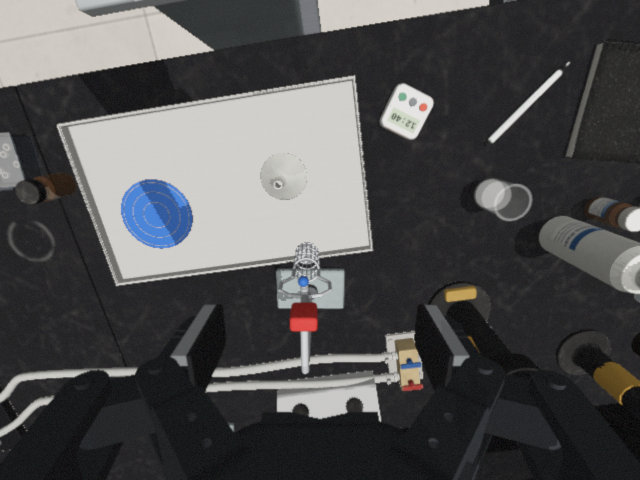

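Run:
```python
from h import *
f,w,t,s=pickle.load(open("s8.pkl","rb"))
f1,s1=pickle.load(open("wrist1.pkl","rb"));f2,s2=pickle.load(open("wrist2.pkl","rb"));f0,_=pickle.load(open("scene0.pkl","rb"));t0,_=pickle.load(open("top0.pkl","rb"))
for n,g,ss in [("w8",w,s),("w2",f2,s2),("sc",f0,None),("top",t0,None)]:
    W=world(g,ss);h=cv2.cvtColor(g["pixels"],cv2.COLOR_RGB2HSV)
    m=(h[...,0]>95)&(h[...,0]<125)&(h[...,1]>120)&(W[...,2]<.03)&(abs(W[...,0]-.425)<.09)&(abs(W[...,1]+.133)<.09)
    P=W[m];print(n,m.sum(),P.mean(0).round(4),[round(x,1) for x in cv2.minEnclosingCircle((P[:,:2]*1000).astype(np.float32))[0]],((P.min(0)+P.max(0))/2).round(4))
W=world(w,s);m=(W[...,2]>.058)&(W[...,2]<.074)&(abs(W[...,0]-.468)<.045)&(abs(W[...,1]-.372)<.045)
P=W[m];print("rim",m.sum(),cv2.minEnclosingCircle((P[:,:2]*1000).astype(np.float32)),((P.min(0)+P.max(0))/2).round(4))
for g,ss in [(w,s),(f1,s1),(f0,None),(t0,None)]:
    W=world(g,ss);m=(W[...,2]>.085)&(W[...,2]<.3)&(abs(W[...,0]-.5)<.13)&(W[...,1]>.25)&(W[...,1]<.6)
    P=W[m];r=np.hypot(P[:,0]-.468,P[:,1]-.372);k=r>.045;P=P[k];r=r[k]
    a=np.degrees(np.arctan2(P[:,1]-.372,P[:,0]-.468))
    for lo in range(-180,180,30):
        q=(a>=lo)&(a<lo+30)
        if q.any(): i=np.argmin(r[q]);print(lo,q.sum(),r[q].min().round(3),P[q][i].round(3),P[q][:,2].max().round(3))
    print()
```

```text
w8 3258 [ 0.427  -0.1337  0.0054] [427.9, -134.4] [ 0.4282 -0.1345  0.0052]
w2 3607 [ 0.4268 -0.1344  0.0053] [427.8, -134.7] [ 0.428  -0.1346  0.005 ]
sc 736 [ 0.4286 -0.133   0.0036] [428.7, -133.7] [ 0.4296 -0.1334  0.0045]
top 803 [ 0.4301 -0.1317  0.0061] [429.6, -132.7] [ 0.4295 -0.1327  0.0058]
rim 497 ((468.3443298339844, 372.012451171875), 25.155786514282227) [0.4685 0.3718 0.0638]
-30 569 0.162 [0.625 0.33  0.194] 0.197
30 2420 0.104 [0.531 0.454 0.131] 0.168
60 476 0.109 [0.522 0.466 0.118] 0.151

-30 610 0.162 [0.625 0.332 0.193] 0.196
30 1477 0.105 [0.531 0.456 0.097] 0.184
60 823 0.109 [0.523 0.467 0.109] 0.152

-30 99 0.161 [0.623 0.328 0.188] 0.197
30 521 0.107 [0.532 0.457 0.118] 0.187
60 547 0.111 [0.523 0.468 0.131] 0.186

-30 20 0.165 [0.628 0.33  0.191] 0.2
30 427 0.107 [0.536 0.454 0.102] 0.19
60 51 0.113 [0.524 0.47  0.141] 0.158
```

Run:
```python
from rig import arm
from h import *
q=down(np.radians(120))
arm.move_to([0.40,0.28,0.30],q)
arm.move_to([0.4682,0.3718,0.16],q)
print(arm.move_straight([0.4682,0.3718,0.10],feed=0.1,force_limit=5))
w=arm.grab_frame("wrist");s=arm.get_state();cv2.imwrite("pics/w9.png",w["pixels"][:,:,::-1]);print(s["clock"])
W=world(w,s);m=(W[...,2]>.058)&(W[...,2]<.074)&(abs(W[...,0]-.468)<.03)&(abs(W[...,1]-.372)<.03)
P=W[m];print("rim",m.sum(),cv2.minEnclosingCircle((P[:,:2]*1000).astype(np.float32)),((P.min(0)+P.max(0))/2).round(4))
print(s["tcp_pos"])
```

```text
False
22.925
rim 2126 ((469.19677734375, 371.8514404296875), 25.42791748046875) [0.4691 0.3718 0.0639]
[0.46875085 0.37214226 0.10106548]
```

View pics/w9.png

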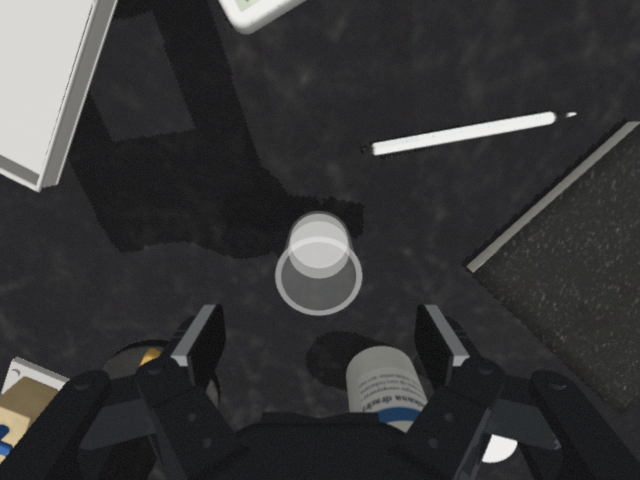

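The beaker is centred between the fingers (rim at about (319,275)), with the bottle clear of the gripper. I'll go down, grip it and lift.

Run:
```python
from rig import arm
from h import *
print(arm.move_straight([0.4688,0.3718,0.026],feed=0.08,force_limit=5))
print(arm.get_state()["tcp_pos"])
arm.close_gripper()
s=arm.get_state();print(s["clock"],s["gripper_width"],s["contact_force"],s["tcp_pos"])
arm.move_straight([0.4688,0.3718,0.046],feed=0.04)
arm.move_straight([0.4688,0.3718,0.17],feed=0.12)
s=arm.get_state();print(s["clock"],s["gripper_width"],s["contact_force"])
f=arm.grab_frame("scene");crop(f,"pics/s10.png",220,230,360,400,4)
w=arm.grab_frame("wrist");cv2.imwrite("pics/w10.png",w["pixels"][:,:,::-1])
```

```text
False
[0.46919265 0.37207164 0.02652306]
24.4333 0.5658942914774393 [ 0.05644928 -1.32323837  5.56585532] [0.46906957 0.37196238 0.0267018 ]
26.2667 0.5631731967107914 [ 0.51241429 -0.35356149 -1.5266569 ]
```

View pics/s10.png

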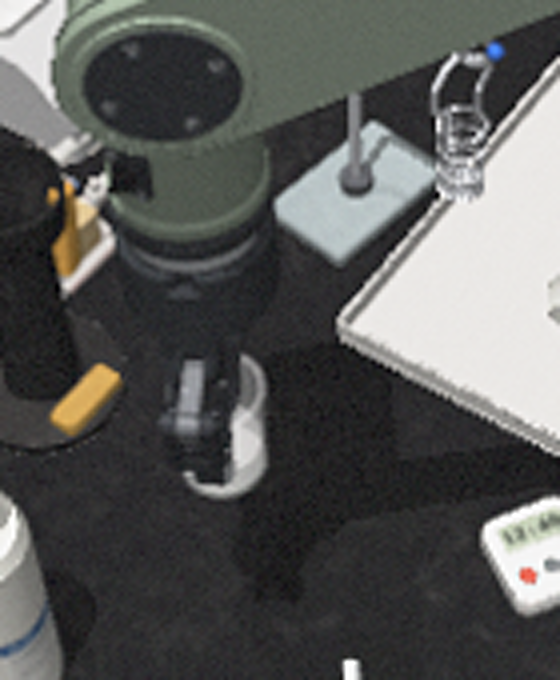

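View pics/w10.png

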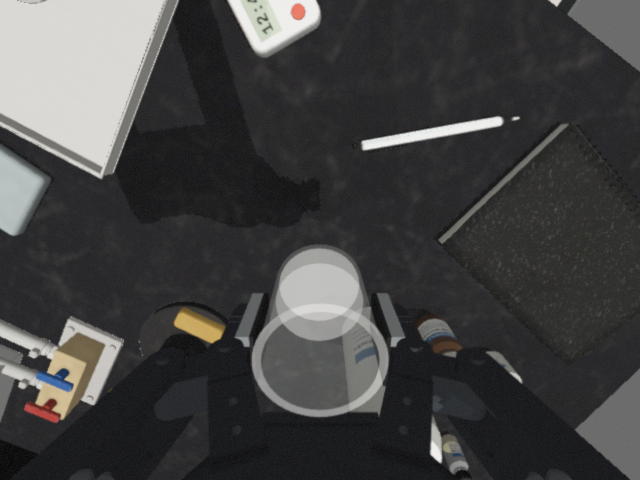

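Run:
```python
from rig import arm
from h import *
q=down(np.radians(90))
arm.move_straight([0.34,0.25,0.18],feed=0.15,rot=q)
arm.move_straight([0.335,0.02,0.18],feed=0.18)
arm.move_straight([0.428,-0.134,0.16],feed=0.15)
arm.move_straight([0.428,-0.134,0.06],feed=0.1)
s=arm.get_state();print(s["clock"],s["gripper_width"],s["contact_force"],s["tcp_pos"])
f=arm.grab_frame("scene");crop(f,"pics/s11.png",300,180,480,330,4)
w=arm.grab_frame("wrist");cv2.imwrite("pics/w11.png",w["pixels"][:,:,::-1])
```

```text
31.6333 0.5618175332115756 [-0.707009   -0.55782245 -0.29134989] [ 0.4284653  -0.13413632  0.06047853]
```

View pics/s11.png

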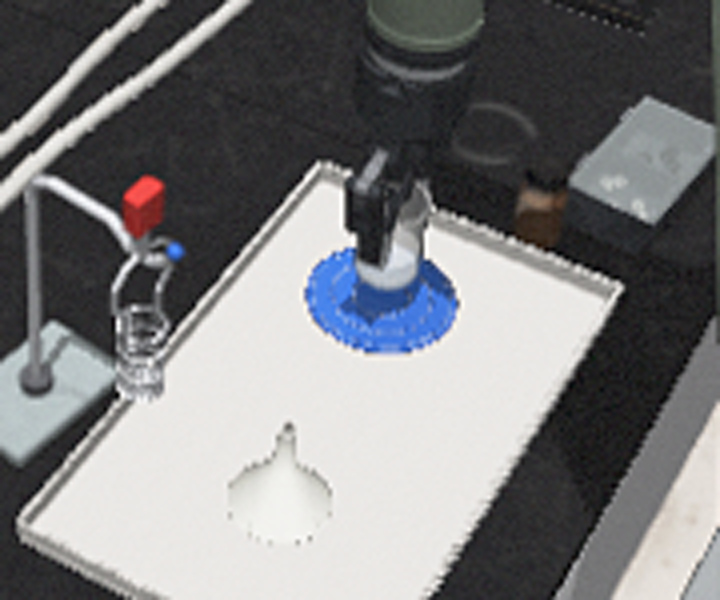

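View pics/w11.png

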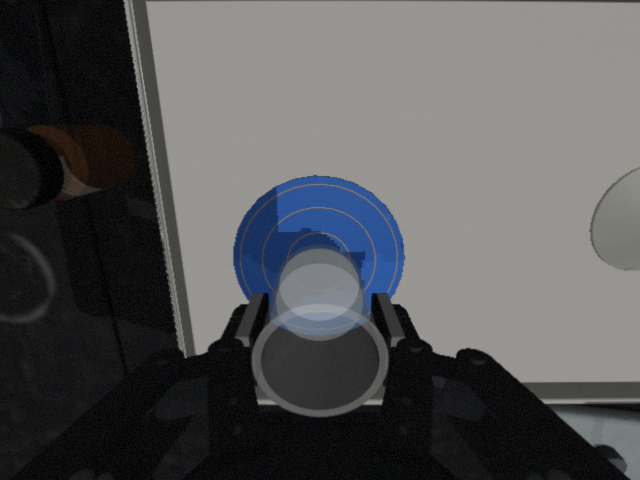

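Run:
```python
from rig import arm
from h import *
print(arm.move_straight([0.428,-0.134,0.038],feed=0.05,force_limit=5))
print(arm.move_straight([0.428,-0.134,0.028],feed=0.015,force_limit=3))
s=arm.get_state();print(s["clock"],s["contact_force"],s["tcp_pos"])
f=arm.grab_frame("scene");crop(f,"pics/s12.png",300,180,480,330,4)
```

```text
False
True
32.7917 [-0.50914476  0.11043239  4.48191747] [ 0.42823579 -0.13409521  0.03236925]
```

View pics/s12.png

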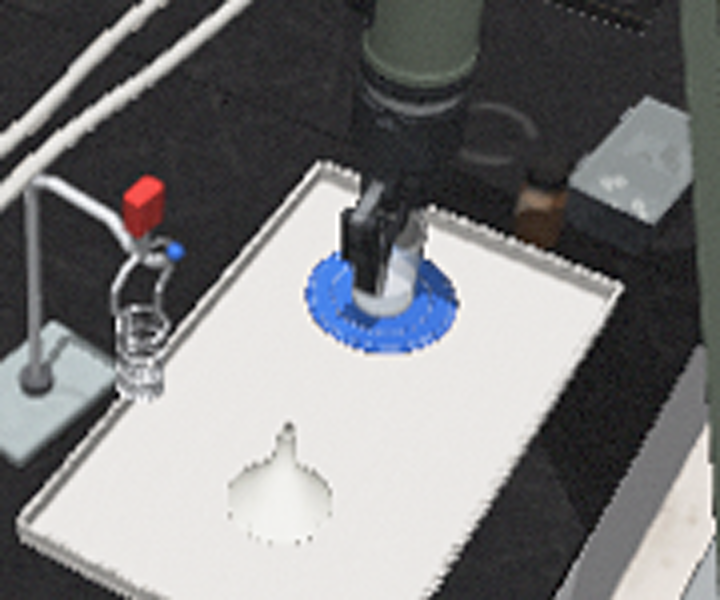

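Contact came at the predicted height (0.0324). I'll release, back off and check.

Run:
```python
from rig import arm
from h import *
arm.release()
arm.move_straight([0.428,-0.134,0.13],feed=0.08)
arm.move_straight([0.36,-0.10,0.28],feed=0.15)
arm.hold(0.3)
s=arm.get_state();w=arm.grab_frame("wrist");f=arm.grab_frame("scene")
cv2.imwrite("pics/w13.png",w["pixels"][:,:,::-1]);crop(f,"pics/s13.png",280,180,480,330,4);print(s["clock"])
W=world(w,s);m=(W[...,2]>.06)&(W[...,2]<.085)&(abs(W[...,0]-.428)<.04)&(abs(W[...,1]+.134)<.04)
P=W[m];print("rim",m.sum(),cv2.minEnclosingCircle((P[:,:2]*1000).astype(np.float32)),P.min(0).round(4),P.max(0).round(4))
Q=P[P[:,2]>.068];A=np.c_[Q[:,:2],np.ones(len(Q))];print("rim tilt",np.linalg.lstsq(A,Q[:,2],rcond=None)[0].round(3))
W=world(f)
for (u,v) in [(371,290),(354,368),(437,226)]: print(W[v,u].round(3))
```

```text
36.25
rim 641 ((428.06549072265625, -134.52603149414062), 25.26567268371582) [ 0.4033 -0.1593  0.06  ] [ 0.4524 -0.1103  0.0756]
rim tilt [-0.021  0.005  0.082]
[0.399 0.073 0.069]
[0.336 0.259 0.014]
[ 0.355 -0.24   0.069]
```

View pics/s13.png

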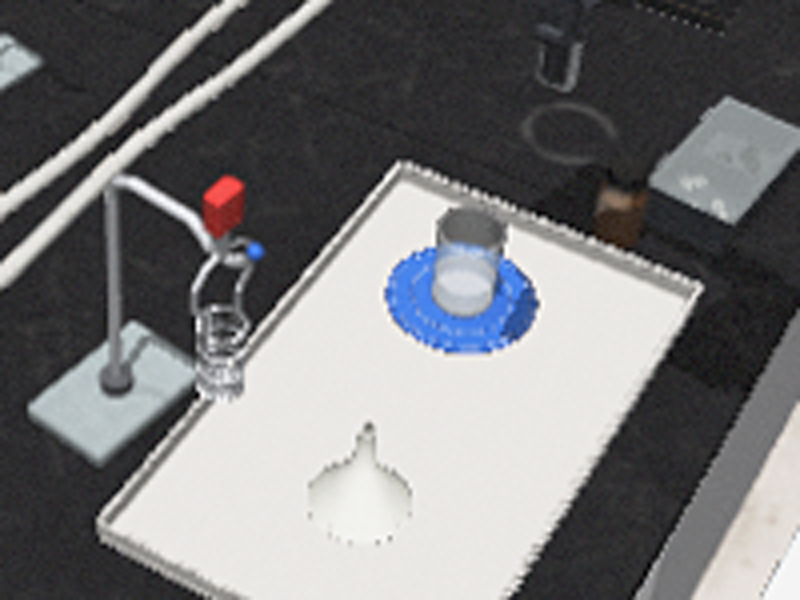

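View pics/w13.png

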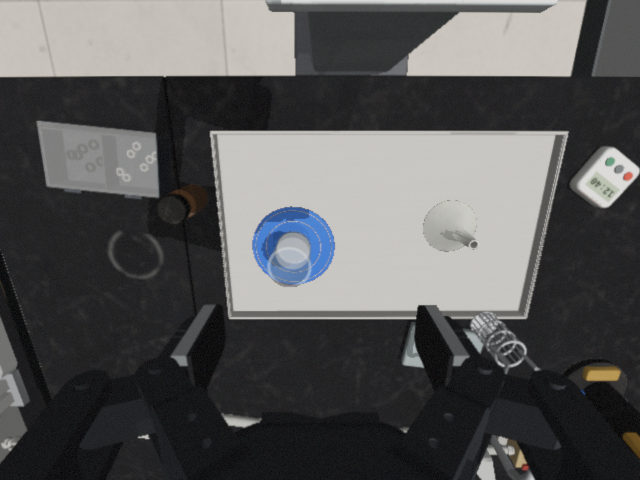

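The beaker stands upright in the middle of the mat at (467,265) in the scene crop. The basket hangs in the throat at (222,350), and the bystanders haven't moved. Handing in.

Run:
```python
from rig import arm
arm.close_job();print(arm.get_state()["clock"])
```

```text
the job is handed in; nothing more can be done
the job is handed in; nothing more can be done
```

I drew the basket out of the beaker, hung it by its bail in the throat of the larger stand's hook, and set the empty beaker upright on the blue mat. I handed the job in shortly after 36 s on the robot's clock; the system reports no verdict.

- **Basket:** After I let go, the grip block sat within about 1.5 mm sideways of the measured throat position. Its top was at z ≈ 0.256 m, which matches the expected height for a seated bail. It still hung upright in the last picture.
- **Beaker:** Its rim centre measured (0.428, −0.1345), within about 2 mm of the mat centre measured at (0.428–0.430, −0.133 to −0.135). The rim's tilt was about 0.02 rad. It touched the mat at the predicted height, and the gripper was clear of it when I handed in.
- **Bystanders:** The timer read the same point as at the start. The funnel and jar read within about 7 mm of their starting points; these are single-pixel readings, so part of that is measurement noise. All three looked undisturbed.

None of these checks failed or disagreed. I did not measure the basket's speed or the contact force on the hook directly; I judged those from the pictures and heights.

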